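# Whistle weights back on their cooker lids

### The job

The pressure cookers have been washed: pick out the three whistle weights from among the other things on the counter and put each one upright over the vent pipe of the lid whose handle has the same colour as its cap, sitting fully down on the lid. Set them down, do not drop them, and leave the container, the jar and the tumbler standing where they are.

Things in the scene. Friction and masses are not known exactly. Their poses are not given: they have to be found in the camera images.
- weight_red: Whistle weight with a red cap: loose upright round plug, 46 mm tall, about 85 g. Steel skirt 34 mm in diameter up to 18 mm, above it the red cap, 36 mm in diameter (grip here). A blind bore, 23 mm wide and 16 mm deep, opens in the underside to go over a vent pipe. Origin: centre of the underside; z up; round, yaw does not matter.
- weight_blue: Whistle weight with a blue cap: loose upright round plug, 46 mm tall, about 85 g. Steel skirt 34 mm in diameter up to 18 mm, above it the blue cap, 36 mm in diameter (grip here). A blind bore, 23 mm wide and 16 mm deep, opens in the underside to go over a vent pipe. Origin: centre of the underside; z up; round, yaw does not matter.
- weight_yellow: Whistle weight with a yellow cap: loose upright round plug, 46 mm tall, about 85 g. Steel skirt 34 mm in diameter up to 18 mm, above it the yellow cap, 36 mm in diameter (grip here). A blind bore, 23 mm wide and 16 mm deep, opens in the underside to go over a vent pipe. Origin: centre of the underside; z up; round, yaw does not matter.
- lid_red: Steel cooker lid with a red handle, fixed on the counter: domed disc 140 mm in diameter, its flat middle (64 mm wide) 30 mm high. Vent pipe: brass stub 7 mm thick in the very centre, top 41 mm above the counter. Handle 28 mm wide, up to 31 mm high, along +x to 188 mm from the centre. Origin: centre of the underside, below the vent pipe; z up.
- lid_blue: Steel cooker lid with a blue handle, fixed on the counter: domed disc 150 mm in diameter, its flat middle (64 mm wide) 30 mm high. Vent pipe: brass stub 7 mm thick in the very centre, top 41 mm above the counter. Handle 28 mm wide, up to 31 mm high, along +x to 192 mm from the centre. Origin: centre of the underside, below the vent pipe; z up.
- lid_yellow: Steel cooker lid with a yellow handle, fixed on the counter: domed disc 160 mm in diameter, its flat middle (64 mm wide) 30 mm high. Vent pipe: brass stub 7 mm thick in the very centre, top 41 mm above the counter. Handle 28 mm wide, up to 31 mm high, along +x to 198 mm from the centre. Origin: centre of the underside, below the vent pipe; z up.
- container: Bystander: white plastic container with a blue lid, round, 60 mm in diameter, 69 mm tall, loose. Origin: centre of the underside.
- jar: Bystander: glass spice jar with a red lid, 54 mm in diameter, 78 mm tall, loose. Origin: centre of the underside.
- tumbler: Bystander: open steel tumbler, 58 mm in diameter at the rim, 78 mm tall, loose. Origin: centre of the underside.
Mind the look-alikes: they are no part of the job. Of the things that look like the weight_red, take the one that is nearest to the robot's base at the start.

How it is judged:
By the outcome, as a careful person would: the job done as asked, in the order asked, and still so for the second after the job is handed in, with the robot touching nothing.
It also fails if it takes over 77 s, if anything falls off the work surface, if the arm or the gripper's body presses on something with over 40 N, if the wrist force passes 120 N, or if a joint passes its speed limit or range.

### The arm

A 6-joint arm with a two-finger parallel gripper is mounted at the origin on the work surface. World frame = base frame: x ahead of the robot, y to its left, z up, the work surface at z = 0. Lengths are in mm, angles in rad, forces in N, time in s.
With the tool pointing down it reaches from about 350 to 875 mm from the base axis. Payload 4.2 kg.
Tool frame: the origin (TCP) lies between the finger pads; the fingertips stand 11 mm ahead of it and the grasp point (between the pads) lies 8 mm behind it; z points along the fingers, y is the direction in which the jaws open and shut (so a half turn about z gives the same grasp; the last joint's range is limited). The gripper opens to 85 mm and grips with 20 to 120 N. Pads are 22 mm wide; open, the fingers measure 114 mm over their backs; the gripper's body (76 mm by 85 mm) begins 54 mm behind the grasp point. The pads swing forward as they close: fully open they stand 13 mm farther back than shut.
Start: joints at [1.504, 0.385, 0.008, 0, -1.194, -0.259], TCP at [200.009, 592.111, 242.312] pointing down, gripper open.
Joint ranges: [-3.14, 3.14], [-1.21, 2.06], [-1.07, 1.41], [-3.16, 2.05], [-2.99, -0.16], [-3.1, 3.1]. Speed limits (rad/s): [2.79, 2.79, 3.14, 3.14, 3.14, 3.14].

### API

Orientations are given as a unit quaternion [x, y, z, w].
In Python, from bench import * gives the robot as it stands.
- The arm moves only by the tool servo_tool, never from a script. Its argument "rows" is a list of rows, each a list of 7 numbers: the opening, from 0 (shut) to 1 (fully open), then the shift along the tool's x, y, z in cm, then the turn, a rotation vector about the tool's x, y, z in degrees. A call has 1 to 12 rows; each row shifts and turns the commanded pose from where the row before left it, along the tool's axes as they then stand; what a row does not reach is not made up. A row lasts 1/10 s, in which the tool goes at most 50 mm and 8.59 degrees, less where a joint would pass 70% of its speed; a pose out of reach is approached as far as the arm can. A call is refused whole if a number of a shift passes 5 or a number of a turn 8.59, either way. A call with a gripper value outside its range is refused whole. The fingers move at their own pace and stop on an object; the grip force is fixed at half the most. Time passes only in rows, so rows that do not move let the fingers close. It gives the time, the measured TCP pose, the force and the opening at its end, in the units of the state.
- read_state(): the state, without advancing time (a new reading comes with each control period).
- get_image(name): name is "side" or "top"; returns a dict with "image" (400x640x3 uint8, red, green, blue), "mtx" (3x3 intrinsics, pixels), "extrinsics" (4x4, takes a point from camera to world coordinates). Camera axes: x right, y up, looking along -z (the intrinsics and any distortion apply to the point x, -y, -z); pixel columns grow to the right and rows downward; lengths in mm; the calibration is good to about 2 mm. A picture is of the moment at which its call begins. There is no depth.
- job_done(): hands the job in, once; it reports no verdict.
The state is a dict: "clock": time; "joints": joint angles; "joint_vel": joint speeds; "joint_efforts": joint torques, N m; "position": TCP position; "ee_rot": TCP orientation; "contact_force": force on the tool from outside, world axes, zero at the start; "wrist_torque": the same for the moment, N m; "gripper_width": finger opening in mm.
Only numpy, scipy, OpenCV 4.12 (cv2) and the standard library are available. Lean on these libraries where they do the work, as an engineer would, in place of code of your own. Each camera call takes 0.05 s, during which the arm holds its last target. There are 200 camera calls.

## Working session

There is one attempt and no reset: what is moved stays moved. The work goes in short steps, Python scripts to look and compute and a tool call to move; the robot and the scene stay as the last step left them, time stands still between calls to the robot, and variables do not carry over. Pictures are saved under pics/ and viewed, about 12 in all and at most 16, crops included, and the job is handed in when it is done.

Besides the shell and the picture viewer there is one more tool, called as name(argument=value, ...), one argument or row to a line, values as JSON. servo_tool: Moves the arm, as the interface text tells. Its arguments: {"type":"object","properties":{"rows":{"type":"array","items":{"type":"array","items":{"type":"number"}}}},"required":["rows"]}

```bash
mkdir -p pics; ls; cat > h.py <<'E'
from bench import *
import numpy as np, cv2
def shot(n):
    d=get_image(n); return d["image"],np.array(d["mtx"]),np.array(d["extrinsics"]),d
def ray(K,T,u,v):
    p=np.linalg.inv(K)@np.array([u,v,1.]); return T[:3,3],T[:3,:3]@np.array([p[0],-p[1],-p[2]])
def onz(K,T,u,v,z):
    o,r=ray(K,T,u,v); return o+r*(z-o[2])/r[2]
def proj(K,T,P):
    c=np.linalg.inv(T)@np.append(P,1); q=K@np.array([c[0],-c[1],-c[2]]); return q[:2]/q[2]
E
python3 - <<'E'
from h import *
for n in("top","side"):
    im,K,T,d=shot(n); cv2.imwrite(f"pics/{n}0.png",im[:,:,::-1]); print(n,d.keys(),K.round(1).tolist(),T.round(3).tolist())
s=read_state(); print(s)
E
```

```text
pics
top dict_keys(['image', 'mtx', 'extrinsics']) [[451.4, 0.0, 317.6], [0.0, 451.4, 203.1], [0.0, 0.0, 1.0]] [[-0.024, 0.978, -0.209, 303.541], [-1.0, -0.025, 0.0, -31.617], [-0.005, 0.209, 0.978, 966.686], [0.0, 0.0, 0.0, 1.0]]
side dict_keys(['image', 'mtx', 'extrinsics']) [[387.9, 0.0, 317.4], [0.0, 387.9, 200.3], [0.0, 0.0, 1.0]] [[-0.951, 0.243, -0.193, 283.431], [-0.31, -0.722, 0.618, 583.703], [0.011, 0.647, 0.762, 813.105], [0.0, 0.0, 0.0, 1.0]]
{'clock': 0.1, 'joints': array([ 1.50360318e+00,  3.85468751e-01,  6.73262559e-03, -4.25923084e-04,
       -1.19402986e+00, -2.58589876e-01]), 'joint_vel': array([-3.87873779e-04, -2.91042945e-03,  1.02015409e-03,  2.92588858e-03,
       -8.36250089e-04,  6.66921470e-05]), 'joint_efforts': array([-8.03148178e-04, -3.93323457e+01,  1.88924879e+01,  4.19791594e+00,
       -2.65350121e-03,  7.69161119e-06]), 'position': array([199.86122201, 591.63294128, 241.32721353]), 'ee_rot': array([ 9.86749247e-01, -1.62249543e-01, -1.02938558e-04,  9.99236745e-04]), 'contact_force': array([ 0.07472697,  1.26094308, -0.13265229]), 'wrist_torque': array([0.00109304, 0.00583319, 0.03787492]), 'gripper_width': 85.5228378751116}
```

View pics/top0.png

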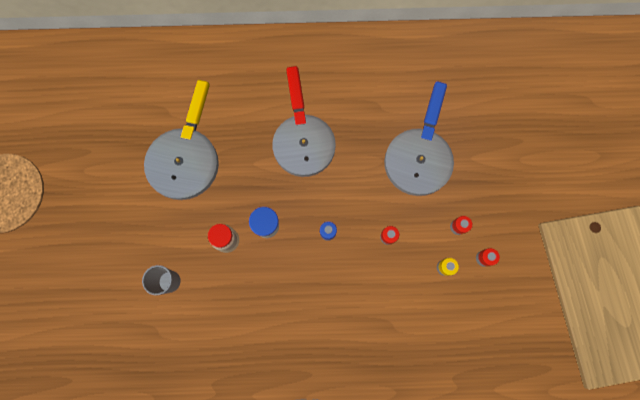

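View pics/side0.png

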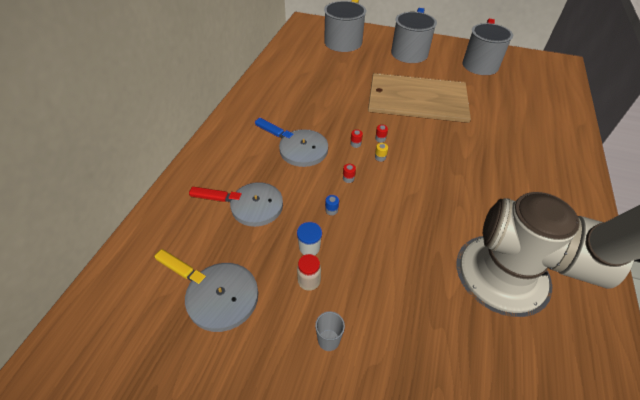

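The top view shows the lids, with yellow at (181,163), red at (304,144) and blue at (419,161). The bystanders are at (221,238), (264,221) and (160,281). Blue weight (328,230), yellow weight (450,266), and three red candidates at (390,235), (462,225) and (489,257). Next I'll measure their distances and enlarge the area.

```bash
cat >> h.py <<'E'
def tri(o1,d1,o2,d2):
    A=np.c_[d1,-d2]; s=np.linalg.lstsq(A,o2-o1,rcond=None)[0]; a=o1+s[0]*d1;b=o2+s[1]*d2
    return (a+b)/2,np.linalg.norm(a-b)
def blobs(im,col,amin=15):
    h=cv2.cvtColor(im,cv2.COLOR_RGB2HSV); H,S,V=cv2.split(h)
    m={"red":((H<5)|(H>174))&(S>190),"blue":(H>105)&(H<125)&(S>150),"yellow":(H>22)&(H<32)&(S>190)}[col]&(V>90)
    m=cv2.morphologyEx(m.astype(np.uint8),cv2.MORPH_CLOSE,np.ones((3,3)))
    n,_,st,c=cv2.connectedComponentsWithStats(m); out=[]
    for q,_,h in [(cc,0,0) for cc in cv2.findContours(m,cv2.RETR_EXTERNAL,cv2.CHAIN_APPROX_NONE)[0]]:
        a=cv2.contourArea(q)
        if a>amin: 
            M=cv2.moments(cv2.convexHull(q)); out.append((M['m10']/M['m00'],M['m01']/M['m00'],a))
    return out
E
python3 - <<'E'
from h import *
A={n:shot(n) for n in("top","side")}
for n in A:
  im,K,T,_=A[n]
  for c in("red","blue","yellow"):
    for u,v,a in blobs(im,c):
        if a>700: continue
        p=onz(K,T,u,v,34); print(n,c,round(u,1),round(v,1),a,p[:2].round(1),np.hypot(*p[:2]).round())
im=A["top"][0]
a=cv2.resize(im[205:280,310:510],None,fx=4,fy=4,interpolation=cv2.INTER_CUBIC)
b=cv2.resize(im[110:200,140:460],None,fx=2.5,fy=2.5,interpolation=cv2.INTER_CUBIC)
cv2.imwrite("pics/crop1.png",np.vstack([a,b])[:,:,::-1])
E
```

```text
top red 488.7 256.6 241.0 [ 381.5 -381.2] 539.0
top red 389.8 234.5 209.5 [ 432.3 -180.5] 468.0
top red 219.5 235.2 395.0 [439.8 174. ] 473.0
top red 462.0 224.3 229.0 [ 450.  -332.5] 560.0
top red 299.5 117.2 95.5 [697.4   3.1] 697.0
top red 294.7 87.6 430.0 [768.1  12.7] 768.0
top blue 327.7 230.1 189.5 [444.8 -51.7] 448.0
top blue 263.1 221.0 583.5 [467.4  83.1] 475.0
top blue 427.5 132.5 103.0 [ 654.3 -275.8] 710.0
top blue 435.2 103.1 421.5 [ 722.8 -297.9] 782.0
top yellow 448.5 266.3 229.0 [ 363.8 -296.8] 470.0
top yellow 187.0 131.6 103.5 [670.3 250. ] 715.0
top yellow 197.2 101.8 503.0 [739.8 229.8] 775.0
side red 308.4 264.0 303.5 [440.2 142.4] 463.0
side red 213.0 193.8 380.5 [750.9  19.2] 751.0
side red 348.9 170.3 91.5 [ 430.4 -181.9] 467.0
side red 356.2 135.6 73.0 [ 448.3 -334.3] 559.0
side red 381.4 130.7 72.0 [ 379.4 -382.5] 539.0
side blue 308.9 232.7 374.5 [467.6  58.1] 471.0
side blue 331.7 202.7 141.0 [442.2 -52.1] 445.0
side blue 272.6 128.2 224.0 [ 704.4 -284.1] 760.0
side yellow 178.9 266.2 504.5 [719.9 241.6] 759.0
side yellow 381.3 149.6 67.0 [ 361.7 -296.7] 468.0
```

View pics/crop1.png

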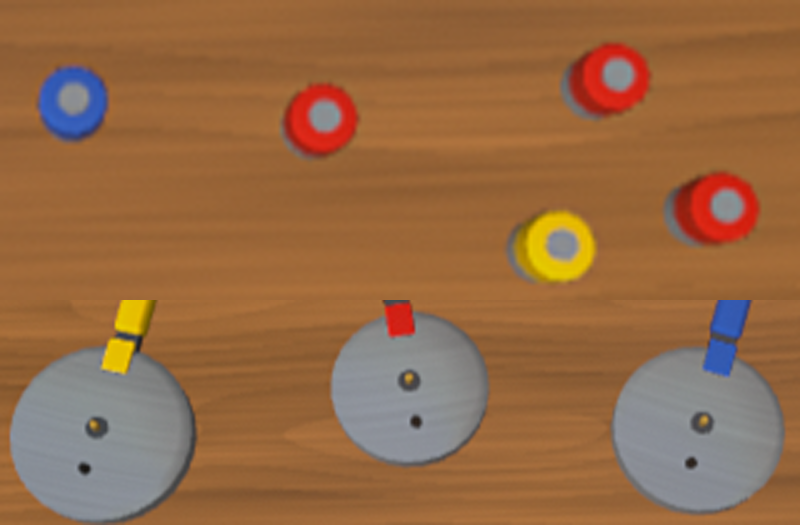

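Red candidates are (390,235) at 468 mm from the base, (489,257) at 539 mm and (462,225) at 560 mm. The nearest, (390,235), is the one meant, and the crop shows it as a proper weight with a red cap and a grey top spot. Now the exact positions of the pipes and weights.

```bash
python3 - <<'E'
from h import *
A={n:shot(n) for n in("top","side")}
def cen(im,u,v,r,f):
    u,v=int(round(u)),int(round(v)); w=im[v-r:v+r+1,u-r:u+r+1]; h=cv2.cvtColor(w,cv2.COLOR_RGB2HSV).astype(int)
    m=f(h); y,x=np.nonzero(m); return (x.mean()+u-r,y.mean()+v-r,len(x)) if len(x) else None
brass=lambda h:(h[:,:,1]>90)&(h[:,:,0]>8)&(h[:,:,0]<30)&(h[:,:,2]>60)
gray=lambda h:(h[:,:,1]<90)&(h[:,:,2]>90)
for nm,t,s,f,r,z in[("py",(178,161),(220,291),brass,5,41),("pr",(304,142),(256,199),brass,5,41),("pb",(421,159),(304,143),brass,5,41),
  ("wr",(391,234),(349.5,168),gray,4,46),("wb",(328,229.5),(332,200),gray,4,46),("wy",(450,266),(382,147),gray,4,46)]:
    c1=cen(A["top"][0],*t,r,f);c2=cen(A["side"][0],*s,r,f); print(nm,np.round(c1,1) if c1 else 0,np.round(c2,1) if c2 else 0)
    if c1: print("  top",onz(*A["top"][1:3],*c1[:2],z).round(1))
    if c2: print("  side",onz(*A["side"][1:3],*c2[:2],z).round(1))
    if c1 and c2:
        p,g=tri(*ray(*A["top"][1:3],*c1[:2]),*ray(*A["side"][1:3],*c2[:2])); print("  tri",p.round(1),round(g,1))
E
```

```text
py [177.5 159.5  14. ] [219.6 289.4  17. ]
  top [604.6 266.   41. ]
  side [601.5 267.7  41. ]
  tri [604.1 266.6  38.3] 2.8
pr [303.  140.7  13. ] [255.3 196.7  11. ]
  top [640.1  -3.8  41. ]
  side [637.  -2.  41.]
  tri [639.5  -3.9  38.8] 2.7
pb [421. 158.  13.] [303.1 140.7   9. ]
  top [ 594.5 -255.7   41. ]
  side [ 592.1 -252.    41. ]
  tri [ 594.8 -256.7   36.8] 2.0
wr [390.8 233.6  46. ] [349.2 166.7  16. ]
  top [ 432.6 -180.7   46. ]
  side [ 431.2 -184.3   46. ]
  tri [ 431.2 -180.1   50.3] 1.6
wb [328.  229.2  47. ] [331.9 198.9  22. ]
  top [444.9 -52.1  46. ]
  side [443.  -54.9  46. ]
  tri [443.3 -52.   49.5] 2.1
wy [450.1 265.8  44. ] [382.1 145.6  15. ]
  top [ 363.9 -296.8   46. ]
  side [ 361.9 -300.9   46. ]
  tri [ 362.5 -295.5   50.7] 2.2
```

Positions found (mm): weights R (432,−181), B (444,−52.5), Y (363,−297.5); pipes R (638.5,−3), B (593,−254), Y (603,267). First I'll square the tool with the world (tool x = world x, y = −y, z = −z), then travel toward red.

servo_tool(
  rows=[
    [1,0,0,0,0,0,-6.2],
    [1,0,0,0,0,0,-6.2],
    [1,0,0,0,0,0,-6.2],
    [1,1,3,0,0,0,0],
    [1,2,4.5,0,0,0,0],
    [1,2,4.5,0,0,0,0],
    [1,2,4.5,0,0,0,0],
    [1,2,4.5,0,0,0,0],
    [1,2,4.5,0,0,0,0],
    [1,2,4.5,0,0,0,0],
    [1,2,4.5,0,0,0,0],
    [1,2,4.5,0,0,0,0],
  ],
)

```text
clock: 1.5
position: [369.8, 200.1, 242.7]
ee_rot: [1.0, -0.0, 0.0, -0.0]
contact_force: [1.5, 0.3, -0.4]
gripper_width: 85.6
```

servo_tool(
  rows=[
    [1,0.7,4.5,0,0,0,0],
    [1,0.7,4.5,0,0,0,0],
    [1,0.7,4.5,0,0,0,0],
    [1,0.7,4.5,0,0,0,0],
    [1,0.7,4.5,0,0,0,0],
    [1,0.7,4.5,0,0,0,0],
    [1,0.7,4.5,0,0,0,0],
    [1,0.7,4,2,0,0,0],
    [1,0.6,2.3,4,0,0,0],
    [1,0,0,4,0,0,0],
    [1,0,0,2,0,0,0],
    [1,0,0,0,0,0,0],
  ],
)

```text
clock: 2.7
position: [428.8, -176.3, 119.5]
ee_rot: [1.0, -0.001, -0.004, -0.0]
contact_force: [1.0, -0.3, 1.1]
gripper_width: 85.2
```

servo_tool(
  rows=[
    [1,0,0,0,0,0,0],
    [1,0,0,0,0,0,0],
  ],
)

```text
clock: 2.9
position: [432.5, -176.1, 124.0]
ee_rot: [1.0, -0.0, 0.002, 0.0]
contact_force: [-0.2, 0.8, 0.8]
gripper_width: 85.5
```

```bash
python3 - <<'E'
from h import *
print([read_state()["position"].round(1) for _ in range(3)])
im,K,T,_=shot("top"); im2=shot("side")[0]
cv2.imwrite("pics/a.png",np.hstack([cv2.resize(im[180:300,330:470],(420,360)),cv2.resize(im2[100:220,290:410],(360,360))])[:,:,::-1])
E
```

```text
[array([ 432.5, -176.1,  124. ]), array([ 432.5, -176.1,  124. ]), array([ 432.5, -176.1,  124. ])]
```

View pics/a.png

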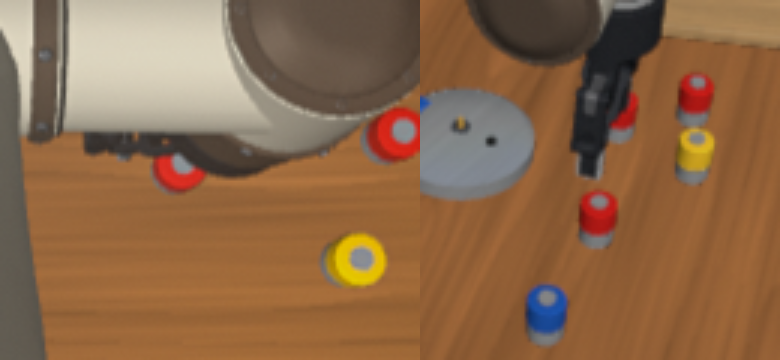

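Dead reckoning puts the commanded pose at (432,−176,122), so it needs 5 mm more in −y. The view shows the gripper above the red weight, with nothing in the way. I'll descend and grip.

servo_tool(
  rows=[
    [1,0,0.5,1,0,0,0],
    [1,0,0,2,0,0,0],
    [1,0,0,2,0,0,0],
    [1,0,0,2,0,0,0],
    [1,0,0,1.7,0,0,0],
    [1,0,0,1,0,0,0],
    [1,0,0,0,0,0,0],
    [0,0,0,0,0,0,0],
    [0,0,0,0,0,0,0],
    [0,0,0,0,0,0,0],
    [0,0,0,0,0,0,0],
    [0,0,0,0,0,0,0],
  ],
)

```text
clock: 4.2
position: [431.7, -181.2, 26.3]
ee_rot: [1.0, -0.0, 0.001, 0.0]
contact_force: [0.2, 0.7, 6.1]
gripper_width: 34.6
```

servo_tool(
  rows=[
    [0,0,0,0,0,0,0],
    [0,0,0,0,0,0,0],
    [0,0,0,0,0,0,0],
    [0,0,0,-1,0,0,0],
    [0,0,0,-2,0,0,0],
    [0,0,0,-3,0,0,0],
    [0,0,0,-3,0,0,0],
    [0,0,0,-1,0,0,0],
    [0,0,0,0,0,0,0],
  ],
)

```text
clock: 5.1
position: [431.9, -181.2, 126.9]
ee_rot: [1.0, -0.001, 0.002, 0.0]
contact_force: [0.6, -0.5, -0.3]
gripper_width: 34.9
```

```bash
python3 - <<'E'
from h import *
im,K,T,_=shot("side")
cv2.imwrite("pics/b.png",cv2.resize(im[100:220,290:410],(600,600),interpolation=cv2.INTER_CUBIC)[:,:,::-1])
print(blobs(im,"red"))
E
```

```text
[(308.35238095238094, 264.0238095238095, 303.5), (212.9588386622565, 193.8393972804116, 380.5), (358.07619047619045, 139.71904761904761, 46.5), (381.496699669967, 130.67821782178217, 72.0)]
```

View pics/b.png

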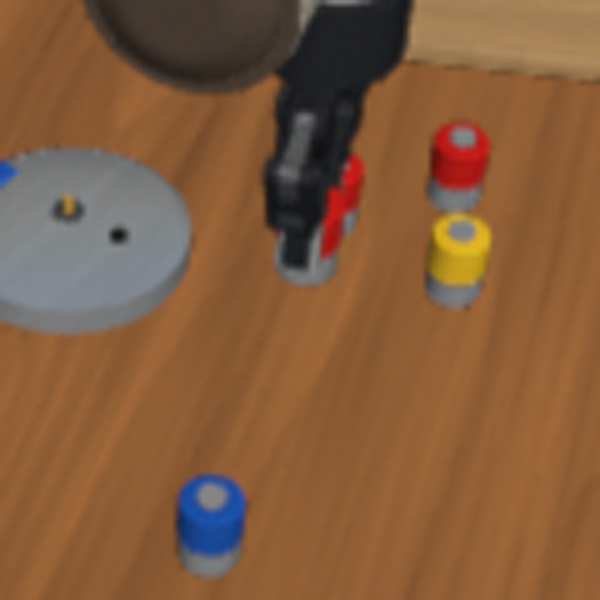

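The red weight is gripped upright with 35 mm opening, fingers on the cap. Now carrying it to the red lid at (638.5,−3), stopping with the underside at about z 50.

servo_tool(
  rows=[
    [0,1.5,-1.2,0,0,0,0],
    [0,3,-2.6,0,0,0,0],
    [0,3,-2.6,0,0,0,0],
    [0,3,-2.6,0,0,0,0],
    [0,3,-2.6,0,0,0,0],
    [0,3,-2.6,0,0,0,0],
    [0,3,-2.6,0,0,0,0],
    [0,1.1,-1,0,0,0,0],
    [0,0,0,2,0,0,0],
    [0,0,0,2,0,0,0],
    [0,0,0,1,0,0,0],
    [0,0,0,0,0,0,0],
  ],
)

```text
clock: 6.35
position: [635.6, -3.6, 72.3]
ee_rot: [1.0, -0.001, -0.003, 0.001]
contact_force: [-0.1, 0.5, 0.6]
gripper_width: 34.6
```

```bash
python3 - <<'E'
from h import *
print(read_state()["position"].round(1))
im=shot("side")[0]; im2=shot("top")[0]
cv2.imwrite("pics/c.png",np.hstack([cv2.resize(im[150:250,200:300],(400,400)),cv2.resize(im2[90:190,250:350],(400,400))])[:,:,::-1])
E
```

```text
[635.6  -3.6  72.3]
```

View pics/c.png

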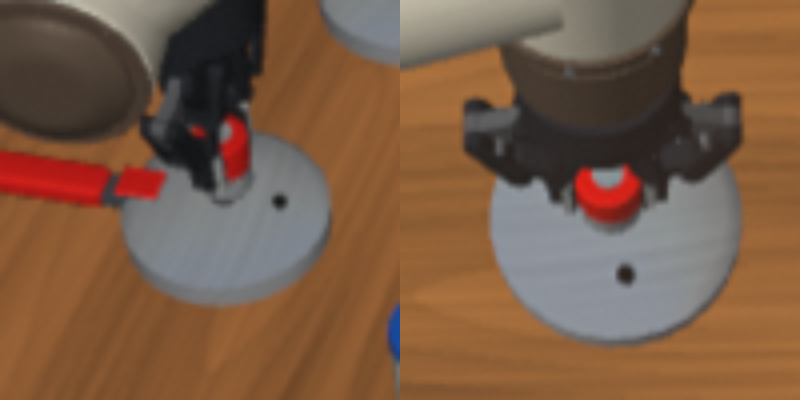

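The weight is held upright over the middle of the red lid. I'll lower it 20 mm gently.

servo_tool(
  rows=[
    [0,0,0,0.6,0,0,0],
    [0,0,0,0.6,0,0,0],
    [0,0,0,0.4,0,0,0],
    [0,0,0,0.3,0,0,0],
    [0,0,0,0.1,0,0,0],
    [0,0,0,0,0,0,0],
    [0,0,0,0,0,0,0],
  ],
)

```text
clock: 7.15
position: [637.2, -3.5, 56.4]
ee_rot: [1.0, -0.0, -0.0, 0.0]
contact_force: [-2.7, -0.5, 5.6]
gripper_width: 34.8
```

5.6 N upward at TCP z 56, the seated height (resting on the pipe top would read about 66), so the weight is seated. I'll release and retreat.

servo_tool(
  rows=[
    [1,0,0,0,0,0,0],
    [1,0,0,0,0,0,0],
    [1,0,0,0,0,0,0],
    [1,0,0,0,0,0,0],
    [1,0,0,-1,0,0,0],
    [1,0,0,-3,0,0,0],
    [1,0,0,-4,0,0,0],
    [1,-3,1,-1,0,0,0],
    [1,-4,1,0,0,0,0],
    [1,-4,1,0,0,0,0],
    [1,-4,1,0,0,0,0],
    [1,-4.4,0.9,0,0,0,0],
  ],
)

```text
clock: 8.35
position: [442.3, -52.6, 146.1]
ee_rot: [1.0, -0.001, 0.001, -0.0]
contact_force: [0.5, -0.6, 0.3]
gripper_width: 85.2
```

```bash
python3 - <<'E'
from h import *
print(read_state()["position"].round(1))
im,K,T,_=shot("side"); im2,K2,T2,_=shot("top")
print(blobs(im,"blue"),blobs(im2,"red"))
cv2.imwrite("pics/d.png",np.hstack([cv2.resize(im[150:250,200:300],(400,400)),cv2.resize(im2[90:190,250:350],(400,400))])[:,:,::-1])
E
```

```text
[442.3 -52.6 146.1]
[(308.9323797139142, 232.74902470741222, 374.5), (331.72279495990836, 202.71592210767466, 142.0), (272.53553921568624, 128.23529411764707, 227.0)] [(488.60828241683635, 256.61167684996605, 241.0), (462.08794326241133, 224.33546099290777, 230.5), (301.8587301587301, 137.74920634920633, 202.0), (299.5514018691589, 117.23676012461058, 94.5), (294.71059156925253, 87.62557562876371, 431.0)]
```

View pics/d.png

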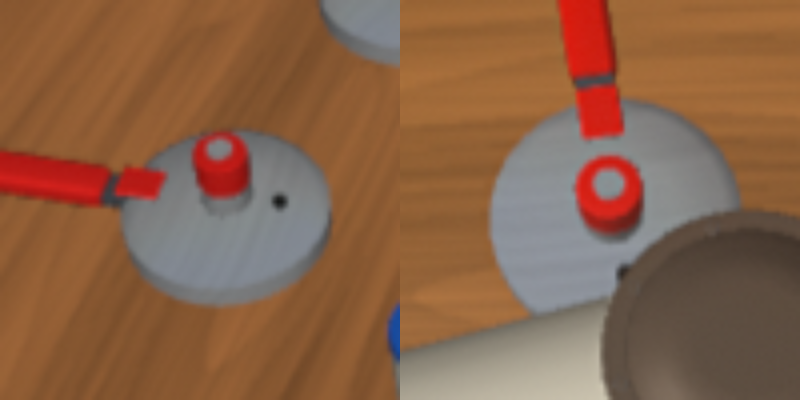

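Red sits upright and down on its lid. The blue weight hasn't moved, and the commanded pose is right over it at (444,−52,145). I'll descend 120 mm, grip and lift.

servo_tool(
  rows=[
    [1,0,0,2,0,0,0],
    [1,0,0,3,0,0,0],
    [1,0,0,3,0,0,0],
    [1,0,0,2,0,0,0],
    [1,0,0,1.5,0,0,0],
    [1,0,0,0.5,0,0,0],
    [1,0,0,0,0,0,0],
    [0,0,0,0,0,0,0],
    [0,0,0,0,0,0,0],
    [0,0,0,0,0,0,0],
    [0,0,0,0,0,0,0],
    [0,0,0,0,0,0,0],
  ],
)

```text
clock: 9.65
position: [443.7, -52.1, 26.2]
ee_rot: [1.0, -0.0, 0.001, -0.0]
contact_force: [-1.5, -0.0, 5.5]
gripper_width: 34.6
```

servo_tool(
  rows=[
    [0,0,0,0,0,0,0],
    [0,0,0,0,0,0,0],
    [0,0,0,0,0,0,0],
    [0,0,0,-1,0,0,0],
    [0,0,0,-2,0,0,0],
    [0,0,0,-3,0,0,0],
    [0,0,0,-3,0,0,0],
    [0,0,0,-1,0,0,0],
    [0,0,0,0,0,0,0],
  ],
)

```text
clock: 10.55
position: [444.1, -52.0, 127.0]
ee_rot: [1.0, -0.001, 0.002, -0.001]
contact_force: [-1.4, -0.6, -2.1]
gripper_width: 34.2
```

servo_tool(
  rows=[
    [0,0.9,1.2,0,0,0,0],
    [0,2.1,2.9,0,0,0,0],
    [0,2.1,2.9,0,0,0,0],
    [0,2.1,2.9,0,0,0,0],
    [0,2.1,2.9,0,0,0,0],
    [0,2.1,2.9,0,0,0,0],
    [0,2.1,2.9,0,0,0,0],
    [0,1.4,1.6,0,0,0,0],
    [0,0,0,2,0,0,0],
    [0,0,0,2,0,0,0],
    [0,0,0,1,0,0,0],
    [0,0,0,0,0,0,0],
  ],
)

```text
clock: 11.75
position: [590.0, -253.9, 71.9]
ee_rot: [1.0, -0.001, -0.003, -0.001]
contact_force: [0.1, 0.0, 0.5]
gripper_width: 34.7
```

```bash
python3 - <<'E'
from h import *
print(read_state()["position"].round(1))
im=shot("side")[0]; im2=shot("top")[0]
cv2.imwrite("pics/e.png",np.hstack([cv2.resize(im[90:190,250:350],(400,400)),cv2.resize(im2[110:210,370:470],(400,400))])[:,:,::-1])
E
```

```text
[ 590.  -253.9   71.9]
```

View pics/e.png

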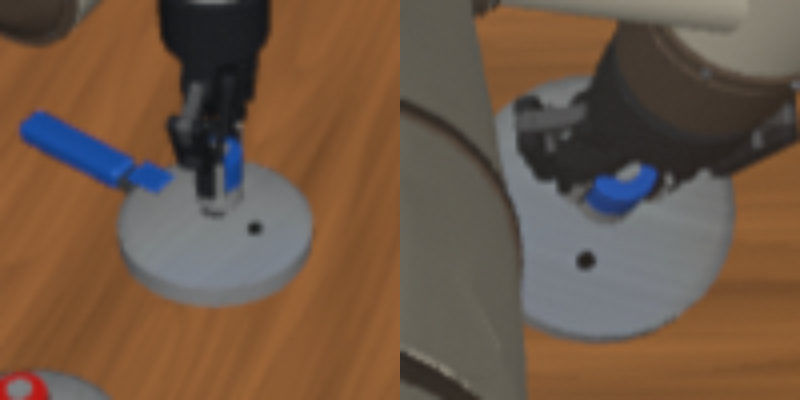

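The blue weight is held upright over the middle of the blue lid. I'll lower it.

servo_tool(
  rows=[
    [0,0,0,0.6,0,0,0],
    [0,0,0,0.6,0,0,0],
    [0,0,0,0.4,0,0,0],
    [0,0,0,0.3,0,0,0],
    [0,0,0,0.1,0,0,0],
    [0,0,0,0,0,0,0],
    [0,0,0,0,0,0,0],
  ],
)

```text
clock: 12.55
position: [591.9, -254.3, 56.3]
ee_rot: [1.0, -0.0, -0.0, 0.0]
contact_force: [-1.7, 1.6, 5.3]
gripper_width: 34.7
```

servo_tool(
  rows=[
    [1,0,0,0,0,0,0],
    [1,0,0,0,0,0,0],
    [1,0,0,0,0,0,0],
    [1,0,0,0,0,0,0],
    [1,0,0,-1,0,0,0],
    [1,0,0,-3,0,0,0],
    [1,0,0,-4,0,0,0],
    [1,-4,0.8,-1,0,0,0],
    [0.7,-4.5,0.9,0,0,0,0],
    [0.7,-4.5,0.9,0,0,0,0],
    [0.7,-4.5,0.9,0,0,0,0],
    [0.7,-4,0.8,0,0,0,0],
  ],
)

```text
clock: 13.75
position: [375.0, -297.3, 146.2]
ee_rot: [1.0, -0.0, 0.0, 0.0]
contact_force: [-0.9, -0.4, 0.0]
gripper_width: 59.4
```

servo_tool(
  rows=[
    [0.7,-1.5,0,0,0,0,0],
    [0.7,0,0,0,0,0,0],
    [0.7,0,0,0,0,0,0],
  ],
)

```text
clock: 14.05
position: [363.2, -297.5, 146.2]
ee_rot: [1.0, -0.0, 0.001, 0.001]
contact_force: [1.0, 0.2, -0.1]
gripper_width: 59.9
```

```bash
python3 - <<'E'
from h import *
s=read_state();print(s["position"].round(1),s["gripper_width"])
im=shot("side")[0]; im2=shot("top")[0]
print(blobs(im,"yellow"))
cv2.imwrite("pics/f.png",np.hstack([cv2.resize(im[90:190,300:400],(400,400)),cv2.resize(im2[120:290,370:520],(400,453))[:400]])[:,:,::-1])
E
```

```text
[ 363.2 -297.5  146.2] 59.91723242070311
[(178.81674008810572, 266.1864904552129, 502.5), (381.3333333333333, 149.4056603773585, 67.0)]
```

View pics/f.png

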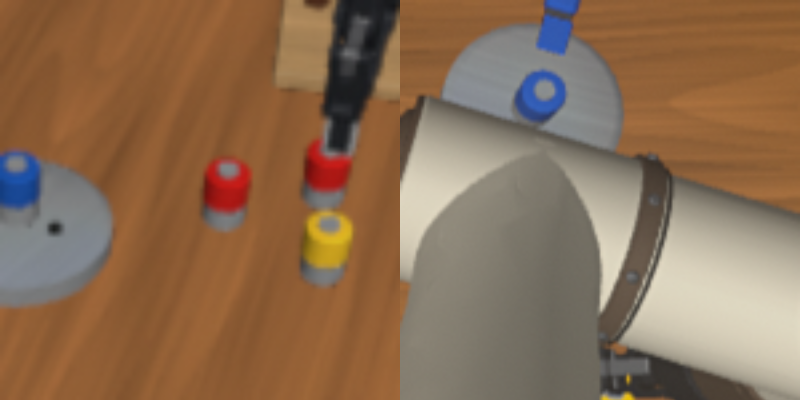

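Blue is seated on its lid. The yellow weight and its red neighbours are unmoved, and the gripper, half shut, is over yellow. I'll descend, grip and lift.

servo_tool(
  rows=[
    [0.7,0,0,2,0,0,0],
    [0.7,0,0,3,0,0,0],
    [0.7,0,0,3,0,0,0],
    [0.7,0,0,2,0,0,0],
    [0.7,0,0,1.5,0,0,0],
    [0.7,0,0,0.5,0,0,0],
    [0.7,0,0,0,0,0,0],
    [0,0,0,0,0,0,0],
    [0,0,0,0,0,0,0],
    [0,0,0,0,0,0,0],
    [0,0,0,0,0,0,0],
    [0,0,0,0,0,0,0],
  ],
)

```text
clock: 15.35
position: [363.0, -297.4, 26.3]
ee_rot: [1.0, -0.0, 0.001, 0.001]
contact_force: [-0.2, 1.2, 7.0]
gripper_width: 34.2
```

servo_tool(
  rows=[
    [0,0,0,0,0,0,0],
    [0,0,0,0,0,0,0],
    [0,0,0,-1,0,0,0],
    [0,0,0,-2,0,0,0],
    [0,0,0,-3,0,0,0],
    [0,0,0,-4,0,0,0],
    [0,0,0,-4,0,0,0],
    [0,0,0,-3,0,0,0],
    [0,0,0,-1,0,0,0],
    [0,0,0,0,0,0,0],
  ],
)

```text
clock: 16.35
position: [362.1, -297.1, 206.6]
ee_rot: [1.0, -0.001, 0.001, 0.0]
contact_force: [-1.1, 0.4, -1.0]
gripper_width: 34.3
```

servo_tool(
  rows=[
    [0,0.8,-2,0,0,0,0],
    [0,1.6,-3.8,0,0,0,0],
    [0,1.6,-3.8,0,0,0,0],
    [0,1.6,-3.8,0,0,0,0],
    [0,1.6,-3.8,0,0,0,0],
    [0,1.6,-3.8,0,0,0,0],
    [0,1.6,-3.8,0,0,0,0],
    [0,1.6,-3.8,0,0,0,0],
    [0,1.6,-3.8,0,0,0,0],
    [0,1.6,-3.8,0,0,0,0],
    [0,1.6,-3.8,0,0,0,0],
    [0,1.6,-3.8,0,0,0,0],
  ],
)

```text
clock: 17.55
position: [545.5, 141.8, 202.4]
ee_rot: [1.0, -0.001, -0.003, 0.001]
contact_force: [0.3, -0.3, -0.7]
gripper_width: 34.8
```

servo_tool(
  rows=[
    [0,1.6,-3.8,0,0,0,0],
    [0,1.6,-3.8,0,0,0,0],
    [0,1.6,-3.8,0,0,0,0],
    [0,0.8,-1.2,0,0,0,0],
    [0,0,0,1,0,0,0],
    [0,0,0,3,0,0,0],
    [0,0,0,4,0,0,0],
    [0,0,0,3,0,0,0],
    [0,0,0,1,0,0,0],
    [0,0,0,1,0,0,0],
    [0,0,0,0,0,0,0],
    [0,0,0,0,0,0,0],
  ],
)

```text
clock: 18.75
position: [603.3, 266.9, 76.5]
ee_rot: [1.0, -0.001, 0.001, -0.001]
contact_force: [0.8, -0.2, -0.2]
gripper_width: 34.2
```

```bash
python3 - <<'E'
from h import *
print(read_state()["position"].round(1))
im=shot("side")[0]; im2=shot("top")[0]
cv2.imwrite("pics/g.png",np.hstack([cv2.resize(im[235:335,170:270],(400,400)),cv2.resize(im2[110:210,130:230],(400,400))])[:,:,::-1])
E
```

```text
[603.3 266.9  76.5]
```

View pics/g.png

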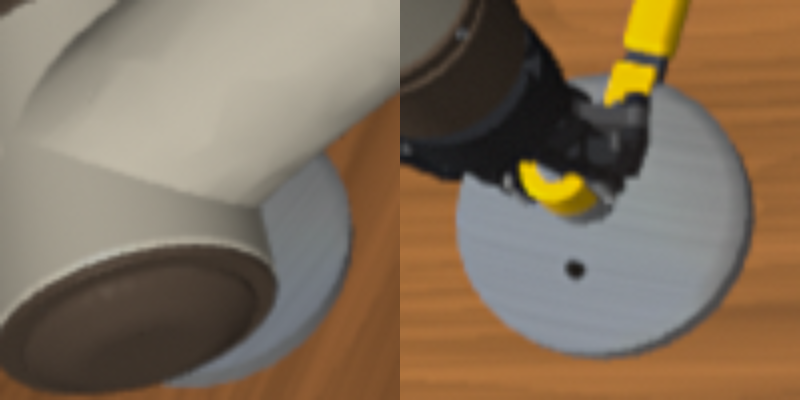

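The yellow weight is over the pipe area of the yellow lid, upright as far as this view shows; the side view is blocked by the arm. I'll lower it.

servo_tool(
  rows=[
    [0,0,0,0.6,0,0,0],
    [0,0,0,0.6,0,0,0],
    [0,0,0,0.4,0,0,0],
    [0,0,0,0.3,0,0,0],
    [0,0,0,0.1,0,0,0],
    [0,0,0,0,0,0,0],
    [0,0,0,0,0,0,0],
  ],
)

```text
clock: 19.55
position: [602.3, 266.5, 56.4]
ee_rot: [1.0, -0.0, -0.0, 0.0]
contact_force: [-3.4, -0.7, 6.7]
gripper_width: 34.3
```

Same signature as the other two (z 56.4, 6.7 N). Release and retreat up and away.

servo_tool(
  rows=[
    [1,0,0,0,0,0,0],
    [1,0,0,0,0,0,0],
    [1,0,0,0,0,0,0],
    [1,0,0,0,0,0,0],
    [1,0,0,-1,0,0,0],
    [1,0,0,-3,0,0,0],
    [1,0,0,-4,0,0,0],
    [1,0,0,-4,0,0,0],
    [1,0,0,-4,0,0,0],
    [1,-2,-3,-2,0,0,0],
    [1,-3,-3.5,0,0,0,0],
    [1,-3,-3.5,0,0,0,0],
  ],
)

```text
clock: 20.75
position: [522.4, 367.5, 237.4]
ee_rot: [1.0, -0.001, 0.001, -0.001]
contact_force: [-0.4, -0.3, -0.8]
gripper_width: 85.4
```

servo_tool(
  rows=[
    [1,-3,-3.5,0,0,0,0],
    [1,-3,-3.5,0,0,0,0],
    [1,-3,-3.5,0,0,0,0],
    [1,-3,-3.5,0,0,0,0],
    [1,-3,-3.5,0,0,0,0],
    [1,-3,-3.5,0,0,0,0],
    [1,-2,-3.5,0,0,0,0],
    [1,0,0,0,0,0,0],
    [1,0,0,0,0,0,0],
  ],
)

```text
clock: 21.65
position: [322.3, 612.4, 235.3]
ee_rot: [1.0, 0.0, 0.0, 0.0]
contact_force: [0.6, -1.0, -0.8]
gripper_width: 85.3
```

```bash
python3 - <<'E'
from h import *
im,K,T,_=shot("side"); im2,K2,T2,_=shot("top")
for c in("red","blue","yellow"):
  for n,i,k,t in(("side",im,K,T),("top",im2,K2,T2)):
    print(n,c,[(round(u,1),round(v,1),a,onz(k,t,u,v,64)[:2].round(0).tolist()) for u,v,a in blobs(i,c)])
cv2.imwrite("pics/z.png",np.vstack([cv2.resize(im2[80:200,130:480],(800,274)),cv2.resize(im[110:330,170:400],(335,320)).copy() if 0 else np.hstack([cv2.resize(im[110:330,170:400],(335,320)),cv2.resize(im2[200:300,130:275],(465,320))])])[:,:,::-1])
E
```

```text
side red [(308.4, 264.0, 303.5, [434.0, 159.0]), (213.0, 193.8, 380.5, [733.0, 41.0]), (255.0, 190.6, 102.0, [636.0, -3.0]), (356.2, 135.6, 73.0, [442.0, -299.0]), (381.4, 130.7, 72.0, [376.0, -345.0])]
top red [(488.8, 256.6, 240.0, [379.0, -370.0]), (219.5, 235.2, 396.0, [435.0, 167.0]), (462.0, 224.3, 229.0, [445.0, -323.0]), (301.9, 137.9, 204.0, [638.0, -2.0]), (299.6, 117.2, 94.5, [685.0, 2.0]), (294.7, 87.6, 430.0, [753.0, 11.0])]
side blue [(308.9, 232.7, 374.5, [461.0, 78.0]), (303.6, 134.7, 87.5, [590.0, -253.0]), (272.6, 128.2, 224.0, [688.0, -251.0])]
top blue [(263.1, 221.0, 583.5, [462.0, 79.0]), (422.4, 155.3, 215.5, [593.0, -253.0]), (427.5, 132.5, 103.0, [643.0, -268.0]), (435.2, 103.2, 423.0, [709.0, -289.0])]
side yellow [(218.2, 283.9, 212.0, [601.0, 266.0]), (178.9, 266.4, 505.0, [703.0, 255.0])]
top yellow [(173.2, 156.9, 230.0, [603.0, 268.0]), (187.0, 131.6, 104.5, [659.0, 241.0]), (197.2, 101.8, 505.0, [726.0, 221.0])]
```

View pics/z.png

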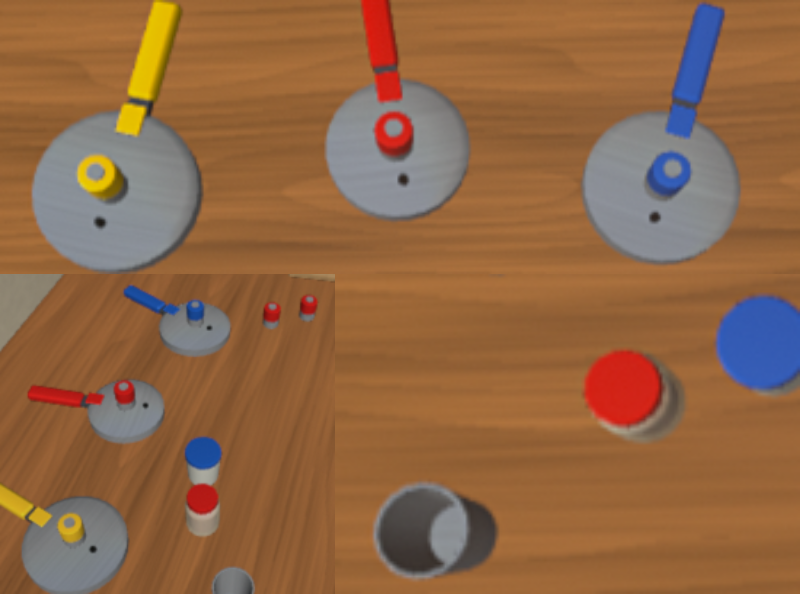

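All three weights stand upright over the pipes of their own lids, and both views agree on that with the caps at the seated height (z 64). The jar and container are at the same pixels as at the start, and the tumbler is standing. Handing in.

```bash
python3 -c "
from bench import *
print(job_done())"
```

```text
the job is handed in; nothing more can be done
None
```

The red, blue and yellow whistle weights are each upright over the vent pipe of the lid with the matching handle colour. They were set down in that order, and the job was handed in after about 22 s on the robot's clock. For red I took the nearest of the three look-alikes, 468 mm from the base; the other two were at 539 and 560 mm and were left alone.

- **Seating:** each weight was released at TCP z of about 56 mm, the fully seated height, with about 6 N of upward contact force. Resting on the pipe top would have read about 66 mm.
- **Position:** afterwards both cameras placed the caps within about 3 mm of the pipe centres at seated height.
- **Bystanders:** the jar and container are at the same pixels as at the start. The tumbler was checked only by eye and is standing in its place.
- **Readings that differed:** triangulated heights were about 2–5 mm off the stated ones, so I used the stated heights. The grip read 34–35 mm on the 36 mm caps, with no sign of slipping. The arm blocked the side view just before yellow was lowered, but the final pictures show it seated.

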